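# Return the red-lidded tin through the flap

## Robot

A 6-joint arm with a two-finger parallel gripper is mounted at the origin on the work surface. World frame = base frame: x ahead of the robot, y to its left, z up, the work surface at z = 0. Lengths are in mm, angles in rad, forces in N, time in s.
With the tool pointing down it reaches from about 350 to 850 mm from the base axis. Payload 8.1 kg.
Tool frame: the origin (TCP) lies on the mounting face of the last link; the fingertips stand bot.tip_reach ahead of it and the grasp point (between the pads) lies 155 mm ahead of it (bot.tip_reach is the distance from the TCP to the fingertips, in mm); z points along the fingers, y is the direction in which the jaws open and shut (so a half turn about z gives the same grasp; the last joint's range is limited). The gripper opens to 85 mm and grips with 20 to 120 N. Pads are 22 mm wide; open, the fingers measure 114 mm over their backs; the gripper's body (76 mm by 85 mm) begins 54 mm behind the grasp point. The pads swing forward as they close: fully open they stand 13 mm farther back than shut.
Start: joints at [-1.326, 0.13, 1.488, -0, 1.523, -0.085], TCP at [194.333, -567.663, 404.692] pointing down, gripper open.
Joint ranges: [-2.96, 2.96], [-0.89, 2.26], [0.02, 2.5], [-1.34, 4.48], [0, 2.73], [-2.66, 2.66]. Speed limits (rad/s): [2.39, 2.39, 2.79, 3.14, 3.14, 3.14].

## Interface

Orientations are given as a unit quaternion [x, y, z, w].
In Python, from workcell import bot gives the robot as it stands.
- The arm moves only by the tool jog_arm, never from a script. Its argument "series" is a list of rows, each a list of 5 numbers: the finger opening in mm, from 0 to 85.4, then the shift along the world's x, y, z in mm, then the turn about the world's z in degrees. A call has 1 to 20 rows; each row is the pose to reach, as a shift and turn from the pose measured when the call began; what a row does not reach only later rows make up. A row lasts 1/10 s, in which the tool goes at most 50 mm and 8.59 degrees, less where a joint would pass 70% of its speed; a pose out of reach is approached as far as the arm can. A call with a gripper value outside its range is refused whole. The fingers move at their own pace and stop on an object; the grip force is fixed at half the most. Time passes only in rows, so rows that repeat a pose let the fingers close. It gives the time, the measured TCP pose, the force and the opening at its end, in the units of the state.
- bot.observe(): the state, without advancing time (a new reading comes with each control period).
- bot.read_camera(name): name is "scene" or "top" or "wrist"; returns the picture (420x560x3 uint8, red, green, blue); there is no depth.
- bot.camera_info(name): a dict with "vfov" (degrees; the focal length in pixels is half the picture's height over the tangent of half this angle, whatever the lens; pixels are square), "cx", "cy" (the principal point, pixels), "k1" (the pictures are not rectified: a ray, as slopes to the right and down, at radius r is drawn at 1 + k1 r^2 times it, then the intrinsics apply), "extrinsics" (4x4, takes a point from world to camera coordinates). Camera axes: x right, y down, z forward; pixel columns grow to the right and rows downward; lengths in mm; the calibration is good to about 2 mm. A picture is of the moment at which its call begins: read the wrist's pose just before it. camera_info takes no time and is no camera call; for the wrist camera it gives the pose at the moment of the call.
- bot.close_job(): hands the job in, once; it reports no verdict.
Trained networks look in the newest picture that a camera, given by its name, has taken for a name from the list of things; names that differ only in an ending like _2 or _b are one class to them, and where a whole thing is asked for, a point or a joint stands for the part that bears it (a point fixed in the world has none). Each returns a list of dicts, best first, with "p" (0 to 1); they miss things now and then, are a little off and sometimes report something else, mostly with a low value. They report only what shows in the picture. A call takes as long as a camera call. They do not tell look-alikes from the thing itself.
- bot.find_in(query, camera): "box" ([left, top, width, height] as shares, 0 to 1, of the picture: columns of its width, rows of its height, round what is visible of it).
The state is a dict: "time": time; "q": joint angles; "joint_vel": joint speeds; "joint_efforts": joint torques, N m; "ee_pos": TCP position; "ee_rot": TCP orientation; "force": force on the tool from outside, world axes, zero at the start; "ft_torque": the same for the moment, N m; "grip_width": finger opening in mm.
Only numpy, scipy, OpenCV 4.12 (cv2) and the standard library are available. Lean on these libraries where they do the work, as an engineer would, in place of code of your own. Each camera call takes 0.05 s, during which the arm holds its last target. There are 200 camera calls.

## Task

Push the empty flat tin with the red lid across the counter and in under the orange swinging flap of the clear return box, far enough that the flap swings fully shut behind it once your fingers are out. Only push the tin: it stays flat on the counter and is never picked up. Leave the wood-lidded tin and everything else on the counter where they are.

Things in the scene. Friction and masses are not known exactly. Their poses are not given: they have to be found in the camera images.
- tin_red: The tin to return: closed flat round steel tin with a red lid, 84 mm diameter, 28 mm high, 120 g (may differ by 30 %). Origin at the centre of its underside, z up. It slides on the counter.
- tin_wood: The same tin with a pale wooden lid, 84 mm diameter, 28 mm high; to be left alone. Origin at the centre of its underside.
- return_box: Clear box fixed to the counter, wooden edges: 280 mm deep (x), 250 wide (y), 180 high, walls 6 mm. Origin on the counter, mid-doorway; x points level, straight in through the doorway; z up. No floor or sill: the counter runs through. The doorway is the whole front, 238 mm wide, closed only by the flap hinged 165 mm up. A tool reaching in must lean, tips inwards, to stay below that hinge.
- flap (a joint): Orange flap, 228 wide x 145 mm long x 4 thick, 120 g, hinged on its top edge (box x 0, z 165 mm), hangs to 20 mm above the counter. 0 = hanging shut; grows as it is pushed inwards, to 1.35 rad; never outwards. No latch: gravity shuts it, under 1 N opens it. Its edge swings in an arc, so it shuts behind the tin only if the tin's centre is 92 mm or more inside the doorway (box x); farther is fine.
- cup: White ceramic cup, 64 mm diameter, 55 mm high, bystander. Origin at the centre of its underside.
- steel_cup: Open steel cup, 68 mm diameter, 75 mm high, bystander. Origin at the centre of its underside.
- tamper: Black hand tamper, 44 mm diameter at its foot, 60 mm high, bystander. Origin at the centre of its underside.
Mind the look-alikes: they are no part of the job. What is shaped like the tin_red but purple is not meant.

How it is judged:
By the outcome, as a careful person would: the job done as asked, in the order asked, and still so for the second after the job is handed in, with the robot touching nothing.
It also fails if it takes over 58 s, if anything falls off the work surface, if the arm or the gripper's body presses on something with over 40 N, if the wrist force passes 120 N, or if a joint passes its speed limit or range.

## Working session

There is one attempt and no reset: what is moved stays moved. The work goes in short steps, Python scripts to look and compute and a tool call to move; the robot and the scene stay as the last step left them, time stands still between calls to the robot, and variables do not carry over. Pictures are saved under pics/ and viewed, about 8 in all and at most 12, crops included, and the job is handed in when it is done.

Besides the shell and the picture viewer there is one more tool, called after ">>>" as name([rows], argument=value, ...), one row to a line, values as JSON. jog_arm: Moves the arm, as the interface text tells. Its arguments: {"type":"object","properties":{"series":{"type":"array","items":{"type":"array","items":{"type":"number"}}}},"required":["series"]}

```bash
mkdir -p pics; ls; cat > h.py <<'E'
import numpy as np, cv2
from workcell import bot
def ray(name,u,v):
    c=bot.camera_info(name); f=210/np.tan(np.radians(c['vfov']/2))
    K=np.array([[f,0,c['cx']],[0,f,c['cy']],[0,0,1.]])
    d=np.array([(u-c['cx'])/f,(v-c['cy'])/f]); s=d.copy()
    for _ in range(20): s=d/(1+c['k1']*(s@s))
    E=np.array(c['extrinsics']); R=E[:3,:3]
    return -R.T@E[:3,3], R.T@np.array([s[0],s[1],1])
def toz(name,u,v,z):
    o,d=ray(name,u,v); return o+d*(z-o[2])/d[2]
E
cat > a.py <<'E'
from h import *
s=bot.observe(); print(s['time'],s['ee_pos'],s['ee_rot'],s['grip_width'],bot.tip_reach)
for c in('top','scene'):
    im=bot.read_camera(c); cv2.imwrite(f'pics/{c}1.png',im[:,:,::-1])
    for n,z in(('tin_red',28),('tin_wood',28),('return_box',0),('flap',90),('cup',55),('steel_cup',75),('tamper',60)):
        for r in bot.find_in(n,c)[:3]:
            b=np.array(r['box'])*[560,420,560,420]; 
            print(c,n,round(r['p'],2),b.round(),toz(c,b[0]+b[2]/2,b[1]+b[3]/2,z).round())
print({c:bot.camera_info(c) for c in('top',)})
E
python3 a.py
```

```text
pics
0.0 [ 194.26608618 -567.4330684   403.64147565] [ 9.86434010e-01  1.64155668e-01 -7.78855528e-05 -9.24830353e-04] 85.11682070914178 173.4
top tin_red 0.97 [260. 198.  36.  33.] [ 599. -164.   28.]
top tin_red 0.87 [182. 144.  34.  35.] [733.  45.  28.]
top tin_red 0.79 [319. 183.  30.  33.] [ 641. -306.   28.]
top tin_wood 0.77 [289. 259.  32.  39.] [ 440. -233.   28.]
top tin_wood 0.56 [243. 143.  15.  20.] [758. -91.  28.]
top return_box 0.66 [  3. 194. 182. 170.] [425. 306.   0.]
top flap 0.95 [127. 204.  53.  85.] [504. 131.  90.]
top cup 0.76 [360. 255.  28.  26.] [ 466. -399.   55.]
top cup 0.54 [127. 205.  51.  87.] [504. 142.  55.]
top steel_cup 0.72 [373. 177.  30.  28.] [ 655. -435.   75.]
top tamper 0.62 [245. 142.  13.  25.] [744. -94.  60.]
scene tin_red 0.67 [302. 322.  49.  50.] [741.  52.  28.]
scene tin_red 0.65 [248. 227.  40.  32.] [ 615. -156.   28.]
scene tin_red 0.57 [185. 202.  39.  39.] [ 644. -301.   28.]
scene tin_wood 0.78 [267. 161.  33.  36.] [ 448. -221.   28.]
scene flap 0.72 [408. 187.  48. 137.] [500. 144.  90.]
scene cup 0.78 [206. 138.  27.  27.] [ 478. -387.   55.]
scene steel_cup 0.69 [134. 176.  36.  37.] [ 674. -416.   75.]
scene tamper 0.86 [246. 304.  22.  30.] [773. -76.  60.]
scene tamper 0.6 [404. 170. 156. 167.] [418. 235.  60.]
{'top': {'vfov': 52.141385979591114, 'cx': 277.92420319676074, 'cy': 214.05288285940253, 'k1': -0.09825461847468947, 'extrinsics': array([[ 1.68823559e-02, -9.99661493e-01,  1.97961005e-02,
        -1.73707347e+02],
       [-9.86238718e-01, -1.99058023e-02, -1.64124801e-01,
         5.92459411e+02],
       [ 1.64463301e-01, -1.67528675e-02, -9.86240926e-01,
         1.01303451e+03],
       [ 0.00000000e+00,  0.00000000e+00,  0.00000000e+00,
         1.00000000e+00]])}}
```

View pics/top1.png

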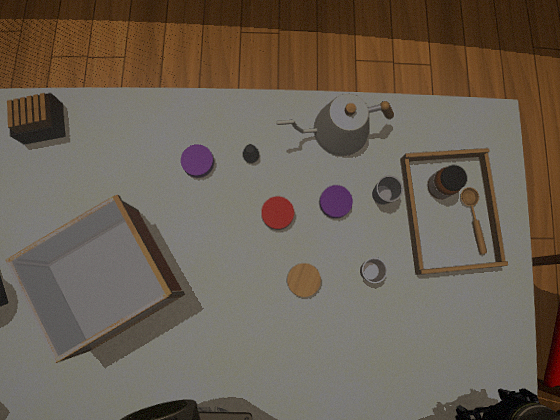

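View pics/scene1.png

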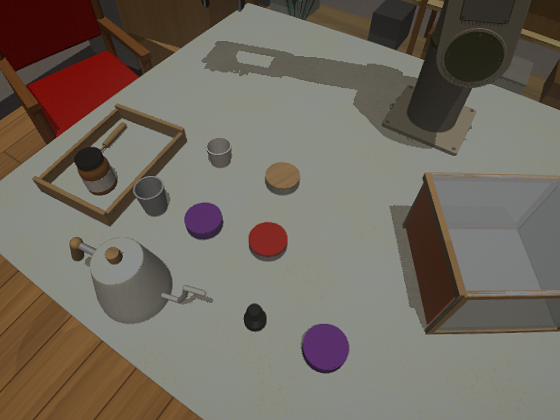

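The top view shows the red tin at about (278,212), with purple look-alikes at (197,160) and (336,201) and the wood tin at (304,281). The box's front edge runs from (117,197) to (183,292), with the flap facing the tins. Next I'll fit the box pose from its corners and try whether an unreachable pose leaves the tool leaning, since the jog rows only allow yaw.

```bash
python3 - <<'E'
from h import *
P=[toz('top',u,v,180) for u,v in((117,197),(183,292),(58,360),(9,260))]
P=np.array(P)[:,:2];print(P.round())
L=np.array([[0,-125],[0,125],[280,125],[280,-125.]])
# decide handedness: x in, y left
for Lq in(L,L*[1,-1]):
    A=Lq-Lq.mean(0);B=P-P.mean(0);U,S,V=np.linalg.svd(B.T@A);R=U@np.diag([1,np.linalg.det(U@V)])@V
    t=P.mean(0)-R@Lq.mean(0);print('org',t.round(1),'ang',np.degrees(np.arctan2(R[1,0],R[0,0])).round(1),(P-(Lq@R.T+t)).round(1).tolist())
import glob
for c,g in(('top','pics/top1.png'),('scene','pics/scene1.png')):
    im=cv2.imread(g);h=cv2.cvtColor(im,cv2.COLOR_BGR2HSV)
    m=((h[...,0]<8)|(h[...,0]>172))&(h[...,1]>150)&(h[...,2]>90)
    n,l,st,ce=cv2.connectedComponentsWithStats(m.astype(np.uint8))
    for i in range(1,n):
        if 200<st[i,4]<3000: print(c,st[i],ce[i].round(1),toz(c,*ce[i],28).round(1),toz(c,*ce[i],24).round(1))
E
```

```text
[[605. 195.]
 [403.  38.]
 [251. 300.]
 [460. 430.]]
org [505.2 122.5] ang 122.6 [[-5.5, 4.7], [2.8, -17.5], [2.6, 8.8], [0.1, 4.1]]
org [470.9 106.6] ang 107.1 [[253.5, 124.7], [-187.6, -105.8], [-256.4, -111.3], [190.5, 92.3]]
top [262 197  32  32 808] [277.3 212.4] [ 603.6 -161.6   28. ] [ 604.3 -161.6   24. ]
scene [ 249  222   38   34 1011] [267.5 238.7] [ 606.5 -161.6   28. ] [ 604.5 -162.9   24. ]
```

>>> jog_arm([
  [0,0,0,50,0],
  [0,0,0,100,0],
  [0,0,0,150,0],
  [0,0,0,200,0],
  [0,0,0,250,0],
  [0,0,0,300,0],
  [0,0,0,350,0],
  [0,0,0,400,0],
  [0,0,0,450,0],
  [0,0,0,500,0],
  [0,0,0,550,0],
  [0,0,0,600,0],
])

```text
time: 2.0
ee_pos: [177.1, -517.7, 876.6]
ee_rot: [0.986, 0.164, 0.002, 0.013]
force: [0.3, 0.0, 0.2]
grip_width: 0.0
```

```bash
cat > s.py <<'E'
from h import *
from scipy.spatial.transform import Rotation as R
s=bot.observe(); z=R.from_quat(s['ee_rot']).as_matrix(); print(round(s['time'],2),np.round(s['q'],3),np.round(s['ee_pos'],1),'zaxis',z[:,2].round(3),'yaxis',z[:,1].round(3),'F',np.round(s['force'],1),'tip',(np.array(s['ee_pos'])+173.4*z[:,2]).round(1))
E
python3 s.py
```

```text
2.0 [-1.336  0.543  0.023  0.004  2.549 -0.091] [ 177.1 -517.7  876.6] zaxis [ 0.008 -0.024 -1.   ] yaxis [ 0.324 -0.946  0.026] F [0.3 0.  0.2] tip [ 178.5 -521.9  703.3]
```

>>> jog_arm([
  [0,0,0,50,0],
  [0,0,0,100,0],
  [0,0,0,150,0],
  [0,0,0,200,0],
  [0,0,0,250,0],
  [0,0,0,300,0],
  [0,0,0,350,0],
  [0,0,0,400,0],
])

```text
time: 2.8
ee_pos: [141.1, -412.7, 947.9]
ee_rot: [0.986, 0.164, 0.004, 0.024]
force: [-0.3, 0.5, 0.7]
grip_width: -0.2
```

```bash
python3 s.py
```

```text
2.8 [-1.362  0.396  0.024  0.013  2.675 -0.109] [ 141.1 -412.7  947.9] zaxis [ 0.016 -0.045 -0.999] yaxis [ 0.323 -0.945  0.048] F [-0.3  0.5  0.7] tip [ 143.8 -420.6  774.7]
```

>>> jog_arm([
  [0,-12,35,30,0],
  [0,-24,70,60,0],
  [0,-36,105,90,0],
  [0,-48,140,120,0],
  [0,-60,175,150,0],
  [0,-72,210,180,0],
  [0,-84,245,210,0],
  [0,-96,280,210,0],
  [0,-108,315,210,0],
  [0,-108,315,210,0],
])

```text
time: 3.8
ee_pos: [125.6, -292.5, 1007.8]
ee_rot: [0.984, 0.163, 0.003, 0.077]
force: [-0.3, -0.4, -0.2]
grip_width: -0.2
```

```bash
python3 s.py
```

```text
3.8 [-1.322  0.233  0.024 -0.02   2.731 -0.099] [ 125.6 -292.5 1007.8] zaxis [ 0.03  -0.151 -0.988] yaxis [ 0.321 -0.935  0.152] F [-0.3 -0.4 -0.2] tip [ 130.9 -318.7  836.5]
```

The lean is growing at the q5 limit (0.15 rad so far), so I'll keep going.

>>> jog_arm([
  [0,-15,40,20,0],
  [0,-30,80,40,0],
  [0,-45,120,60,0],
  [0,-60,160,80,0],
  [0,-75,200,100,0],
  [0,-90,240,100,0],
  [0,-105,280,100,0],
  [0,-120,320,100,0],
  [0,-135,360,100,0],
  [0,-150,400,100,0],
  [0,-150,400,100,0],
])

```text
time: 4.9
ee_pos: [177.0, -159.4, 1037.4]
ee_rot: [0.977, 0.162, 0.006, 0.135]
force: [-0.2, -0.1, 1.2]
grip_width: -0.0
```

```bash
python3 s.py
```

```text
4.9 [-0.841  0.129  0.024 -0.342  2.731  0.069] [ 177.  -159.4 1037.4] zaxis [ 0.055 -0.263 -0.963] yaxis [ 0.316 -0.91   0.267] F [-0.2 -0.1  1.2] tip [ 186.6 -205.   870.4]
```

>>> jog_arm([
  [0,-35,-10,10,0],
  [0,-70,-20,20,0],
  [0,-105,-20,30,0],
  [0,-135,-20,40,0],
  [0,-135,0,40,0],
  [0,-140,40,40,0],
  [0,-150,80,40,0],
  [0,-155,120,40,0],
  [0,-165,160,40,0],
  [0,-175,200,40,0],
  [0,-185,250,20,0],
  [0,-195,300,0,0],
  [0,-195,300,0,0],
])

```text
time: 6.2
ee_pos: [111.7, -49.6, 1060.9]
ee_rot: [0.968, 0.16, -0.0, 0.195]
force: [0.2, -0.2, -0.4]
grip_width: 0.2
```

```bash
python3 s.py
```

```text
6.2 [-0.302  0.015  0.024 -1.027  2.731 -0.079] [ 111.7  -49.6 1060.9] zaxis [ 0.062 -0.377 -0.924] yaxis [ 0.311 -0.873  0.377] F [ 0.2 -0.2 -0.4] tip [ 122.3 -115.   900.6]
```

>>> jog_arm([
  [0,-30,40,0,0],
  [0,-60,80,0,0],
  [0,-90,120,0,0],
  [0,-120,160,0,0],
  [0,-140,200,0,0],
  [0,-160,250,0,0],
  [0,-180,300,0,0],
  [0,-200,350,0,0],
  [0,-200,400,0,0],
  [0,-200,400,0,0],
  [0,-200,400,0,0],
])

```text
time: 7.3
ee_pos: [74.8, 20.1, 1018.2]
ee_rot: [0.964, 0.161, 0.008, 0.212]
force: [-0.7, 0.7, 0.5]
grip_width: -0.2
```

```bash
python3 s.py
```

```text
7.3 [ 0.566 -0.274  0.534 -1.336  2.731  0.521] [  74.8   20.1 1018.2] zaxis [ 0.085 -0.406 -0.91 ] yaxis [ 0.307 -0.858  0.412] F [-0.7  0.7  0.5] tip [ 89.5 -50.3 860.4]
```

>>> jog_arm([
  [0,20,-40,-10,0],
  [0,20,-90,-20,0],
  [0,10,-140,-30,0],
  [0,-10,-190,-30,0],
  [0,-25,-220,-30,0],
  [0,-25,-220,-30,0],
  [0,-25,-220,-30,0],
])

```text
time: 8.0
ee_pos: [87.2, -63.0, 1003.0]
ee_rot: [0.966, 0.165, 0.0, 0.198]
force: [0.4, 0.6, 0.2]
grip_width: 0.2
```

```bash
python3 s.py
```

```text
8.0 [-0.613 -0.395  0.646 -0.508  2.541  0.149] [  87.2  -63.  1003. ] zaxis [ 0.065 -0.382 -0.922] yaxis [ 0.319 -0.867  0.382] F [0.4 0.6 0.2] tip [  98.6 -129.3  843.2]
```

>>> jog_arm([
  [0,-20,-30,0,0],
  [0,-40,-70,0,0],
  [0,-55,-90,0,0],
  [0,-55,-90,0,0],
  [0,-55,-90,0,0],
])

```text
time: 8.5
ee_pos: [68.4, -107.3, 1001.0]
ee_rot: [0.969, 0.165, 0.001, 0.185]
force: [0.8, 0.1, -0.2]
grip_width: -0.2
```

```bash
python3 s.py
```

```text
8.5 [-1.45  -0.41   0.651  0.034  2.527 -0.186] [  68.4 -107.3 1001. ] zaxis [ 0.063 -0.359 -0.931] yaxis [ 0.32  -0.877  0.359] F [ 0.8  0.1 -0.2] tip [  79.3 -169.5  839.5]
```

>>> jog_arm([
  [0,-3,25,20,0],
  [0,-7,60,40,0],
  [0,-12,100,60,0],
  [0,-17,150,70,0],
  [0,-22,200,80,0],
  [0,-30,250,80,0],
  [0,-35,300,80,0],
  [0,-40,350,80,0],
  [0,-50,400,80,0],
])

```text
time: 9.4
ee_pos: [20.0, 122.4, 967.0]
ee_rot: [0.965, 0.165, 0.005, 0.205]
force: [1.0, -0.4, 0.7]
grip_width: -0.0
```

```bash
python3 s.py
```

```text
9.4 [-1.336 -0.748  0.745 -0.042  2.731 -0.145] [ 20.  122.4 967. ] zaxis [ 0.077 -0.394 -0.916] yaxis [ 0.316 -0.861  0.398] F [ 1.  -0.4  0.7] tip [ 33.4  54.  808.2]
```

>>> jog_arm([
  [0,-5,20,40,0],
  [0,-10,40,80,0],
  [0,-20,80,110,0],
  [0,-30,120,150,0],
  [0,-40,160,200,0],
  [0,-55,210,200,0],
  [0,-65,260,200,0],
  [0,-75,300,200,0],
  [0,-85,350,200,0],
])

```text
time: 10.3
ee_pos: [-17.9, 162.7, 945.0]
ee_rot: [0.96, 0.164, 0.006, 0.227]
force: [0.1, 1.0, 1.2]
grip_width: -0.1
```

```bash
python3 s.py
```

```text
10.3 [-1.223 -0.852  0.805 -0.166  2.731 -0.159] [-17.9 162.7 945. ] zaxis [ 0.087 -0.433 -0.897] yaxis [ 0.313 -0.843  0.437] F [0.1 1.  1.2] tip [ -2.9  87.6 789.4]
```

>>> jog_arm([
  [0,-5,20,40,0],
  [0,-15,50,80,0],
  [0,-25,80,120,0],
  [0,-35,120,160,0],
  [0,-50,160,210,0],
  [0,-60,200,260,0],
  [0,-75,250,310,0],
  [0,-90,300,360,0],
  [0,-105,350,410,0],
  [0,-120,400,450,0],
])

```text
time: 11.3
ee_pos: [-44.1, 168.4, 958.6]
ee_rot: [0.955, 0.163, 0.006, 0.248]
force: [-0.2, -0.7, -0.4]
grip_width: -0.1
```

```bash
python3 s.py
```

```text
11.3 [-1.143 -0.821  0.726 -0.286  2.731 -0.202] [-44.1 168.4 958.6] zaxis [ 0.092 -0.472 -0.877] yaxis [ 0.309 -0.823  0.476] F [-0.2 -0.7 -0.4] tip [-28.2  86.5 806.6]
```

>>> jog_arm([
  [0,5,30,40,0],
  [0,5,60,80,0],
  [0,5,90,120,0],
  [0,5,120,160,0],
  [0,0,150,200,0],
  [0,0,180,240,0],
  [0,-5,210,280,0],
  [0,-10,240,320,0],
  [0,-15,270,360,0],
  [0,-20,300,400,0],
  [0,-25,330,440,0],
  [0,-30,360,480,0],
  [0,-35,390,520,0],
  [0,-40,420,560,0],
  [0,-45,450,600,0],
  [0,-50,480,640,0],
])

```text
time: 12.9
ee_pos: [-32.4, 174.1, 976.1]
ee_rot: [0.949, 0.162, 0.005, 0.269]
force: [-0.3, -0.7, -0.4]
grip_width: -0.3
```

```bash
python3 s.py
```

```text
12.9 [-1.198 -0.77   0.633 -0.238  2.731 -0.211] [-32.4 174.1 976.1] zaxis [ 0.098 -0.509 -0.855] yaxis [ 0.305 -0.803  0.512] F [-0.3 -0.7 -0.4] tip [-15.4  85.8 827.8]
```

>>> jog_arm([
  [0,0,30,40,0],
  [0,0,60,80,0],
  [0,0,90,120,0],
  [0,-5,120,160,0],
  [0,-10,150,200,0],
])

```text
time: 13.4
ee_pos: [-28.3, 183.5, 985.8]
ee_rot: [0.944, 0.161, 0.006, 0.288]
force: [0.7, -0.7, 0.9]
grip_width: 0.2
```

```bash
python3 s.py
```

```text
13.4 [-1.228 -0.743  0.566 -0.214  2.731 -0.217] [-28.3 183.5 985.8] zaxis [ 0.103 -0.542 -0.834] yaxis [ 0.301 -0.782  0.546] F [ 0.7 -0.7  0.9] tip [-10.3  89.4 841.3]
```

>>> jog_arm([
  [0,0,30,40,0],
  [0,0,60,80,0],
  [0,0,90,120,0],
  [0,-5,120,160,0],
  [0,-10,150,200,0],
])

```text
time: 13.9
ee_pos: [-25.8, 194.2, 992.8]
ee_rot: [0.938, 0.16, 0.006, 0.307]
force: [0.2, -0.0, -0.5]
grip_width: 0.2
```

```bash
python3 s.py
```

```text
13.9 [-1.251 -0.725  0.508 -0.193  2.731 -0.22 ] [-25.8 194.2 992.8] zaxis [ 0.109 -0.574 -0.811] yaxis [ 0.297 -0.76   0.578] F [ 0.2 -0.  -0.5] tip [ -6.8  94.6 852.1]
```

>>> jog_arm([
  [0,0,30,40,0],
  [0,0,60,80,0],
  [0,0,90,120,0],
  [0,-5,120,160,0],
  [0,-10,150,200,0],
])

```text
time: 14.4
ee_pos: [-24.0, 205.6, 997.9]
ee_rot: [0.932, 0.159, 0.006, 0.325]
force: [0.7, -0.5, 0.8]
grip_width: -0.4
```

>>> jog_arm([
  [0,0,30,40,0],
  [0,0,60,80,0],
  [0,0,90,120,0],
  [0,-5,120,160,0],
  [0,-10,150,200,0],
])

```text
time: 14.9
ee_pos: [-22.6, 217.7, 1001.4]
ee_rot: [0.926, 0.158, 0.007, 0.343]
force: [0.1, -0.6, 0.6]
grip_width: 0.0
```

```bash
python3 s.py; python3 -c "
from workcell import bot;print(bot.tip_reach)"
```

```text
14.9 [-1.286 -0.702  0.411 -0.154  2.731 -0.216] [ -22.6  217.7 1001.4] zaxis [ 0.122 -0.632 -0.765] yaxis [ 0.288 -0.715  0.637] F [ 0.1 -0.6  0.6] tip [ -1.5 108.1 868.7]
173.4
```

>>> jog_arm([
  [0,10,-50,-10,0],
  [0,20,-100,-20,0],
  [0,30,-150,-30,0],
  [0,40,-200,-40,0],
  [0,50,-250,-50,0],
  [0,60,-300,-60,0],
  [0,70,-350,-80,0],
  [0,80,-400,-100,0],
  [0,90,-450,-120,0],
  [0,100,-500,-140,0],
  [0,110,-550,-160,0],
  [0,120,-600,-180,0],
  [0,120,-600,-180,0],
])

```text
time: 16.2
ee_pos: [72.5, -116.5, 903.9]
ee_rot: [0.93, 0.163, 0.001, 0.33]
force: [0.8, 0.5, 0.1]
grip_width: -0.2
```

```bash
python3 s.py
```

```text
16.2 [-1.446 -0.821  1.227  0.037  2.063 -0.193] [  72.5 -116.5  903.9] zaxis [ 0.11  -0.613 -0.782] yaxis [ 0.302 -0.729  0.614] F [0.8 0.5 0.1] tip [  91.5 -222.8  768.2]
```

>>> jog_arm([
  [0,25,-20,-25,5],
  [0,50,-40,-50,10],
  [0,75,-60,-75,17],
  [0,100,-80,-100,24],
  [0,125,-100,-125,31],
  [0,150,-115,-150,38],
  [0,175,-130,-175,45],
  [0,200,-145,-200,52],
  [0,225,-160,-225,59],
  [0,250,-175,-250,66],
  [0,275,-190,-275,74],
  [0,300,-205,-300,82],
  [0,325,-220,-325,90],
  [0,350,-230,-350,98],
  [0,370,-235,-370,106],
  [0,390,-240,-390,114],
  [0,400,-240,-400,120],
  [0,400,-240,-400,120],
  [0,400,-240,-400,120],
  [0,400,-240,-400,120],
])

```text
time: 18.2
ee_pos: [472.1, -356.4, 504.8]
ee_rot: [0.325, 0.886, 0.286, 0.165]
force: [-0.3, -0.7, -0.5]
grip_width: -0.0
```

```bash
python3 s.py
```

```text
18.2 [-0.938  0.049  1.468  0.673  1.652 -1.76 ] [ 472.1 -356.4  504.8] zaxis [ 0.478  0.399 -0.783] yaxis [0.482 0.626 0.613] F [-0.3 -0.7 -0.5] tip [ 554.9 -287.1  369.1]
```

>>> jog_arm([
  [0,20,5,-20,8],
  [0,40,10,-40,16],
  [0,60,15,-65,24],
  [0,80,20,-90,32],
  [0,100,25,-115,40],
  [0,120,30,-140,48],
  [0,140,35,-165,56],
  [0,160,35,-190,64],
  [0,180,35,-210,73],
  [0,200,35,-230,73],
  [0,200,35,-230,73],
  [0,200,35,-230,73],
  [0,200,35,-230,73],
])

```text
time: 19.5
ee_pos: [675.9, -320.6, 279.5]
ee_rot: [-0.262, 0.907, 0.327, -0.038]
force: [-0.2, -0.5, 0.8]
grip_width: 0.0
```

```bash
python3 s.py; python3 - <<'E'
from h import *
cv2.imwrite('pics/scene2.png',bot.read_camera('scene')[:,:,::-1])
E
```

```text
19.5 [-0.598  0.919  0.744  0.387  2.034 -2.657] [ 675.9 -320.6  279.5] zaxis [-0.24   0.573 -0.784] yaxis [-0.451  0.649  0.613] F [-0.2 -0.5  0.8] tip [ 634.3 -221.2  143.6]
```

View pics/scene2.png

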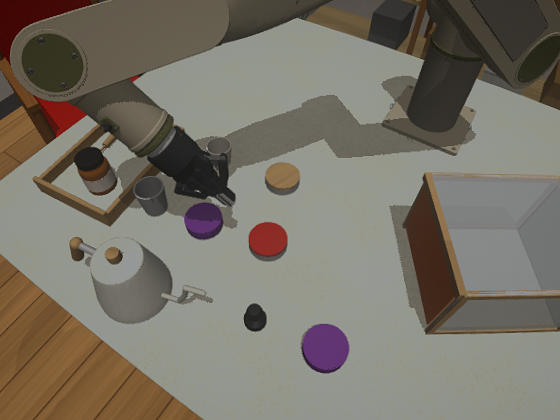

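The fingers are behind the red tin at (232,200), leaning the right way with nothing disturbed. I'll refine the box pose from the scene-camera corners.

```bash
python3 - <<'E'
from h import *
from scipy.optimize import least_squares
def proj(name,X):
    c=bot.camera_info(name);f=210/np.tan(np.radians(c['vfov']/2));E=np.array(c['extrinsics'])
    p=E[:3,:3]@X+E[:3,3];s=p[:2]/p[2];s=s*(1+c['k1']*(s@s));return s*f+[c['cx'],c['cy']]
obs=[('top',(117,197),(0,-125,180)),('top',(58,360),(280,125,180)),('top',(9,260),(280,-125,180)),('top',(183,292),(0,125,180)),
('scene',(428,176),(0,125,180)),('scene',(463,295),(0,-125,180)),('scene',(428,332),(0,-125,0))]
def res(p):
    x,y,a=p;c,s=np.cos(a),np.sin(a)
    return np.concatenate([proj(n,np.array([x+c*X[0]-s*X[1],y+s*X[0]+c*X[1],X[2]]))-uv for n,uv,X in obs])
r=least_squares(res,[505,122,2.14],loss='soft_l1',f_scale=2);x,y,a=r.x
print(x.round(1),y.round(1),np.degrees(a).round(1));print(res(r.x).reshape(-1,2).round(1).tolist())
R=np.array([[np.cos(a),np.sin(a)],[-np.sin(a),np.cos(a)]]);print('tin in box',R@(np.array([605,-162])-[x,y]))
E
```

```text
503.9 131.2 122.7
[[-1.7, -1.9], [0.0, 1.9], [-2.0, 0.7], [-12.3, 1.6], [-2.7, -2.8], [-1.0, 0.7], [-4.4, 1.5]]
tin in box [-301.42218502   73.11032641]
```

>>> jog_arm([
  [0,-5,-2,-30,-3.3],
  [0,-10,-4,-65,-6.5],
  [0,-14,-4,-95,-6.5],
  [0,-14,-4,-112,-6.5],
  [0,-14,-4,-118,-6.5],
  [0,-14,-4,-118,-6.5],
])

```text
time: 20.15
ee_pos: [662.1, -324.8, 162.5]
ee_rot: [-0.21, 0.921, 0.328, -0.019]
force: [0.1, -0.2, 1.6]
grip_width: 0.1
```

```bash
python3 s.py; python3 - <<'E'
from h import *
im=bot.read_camera('scene')[120:320,120:400,::-1]
cv2.imwrite('pics/scene3.png',cv2.resize(im,None,fx=2.8,fy=2.8))
E
```

```text
20.15 [-0.625  0.976  0.875  0.406  1.827 -2.65 ] [ 662.1 -324.8  162.5] zaxis [-0.173  0.596 -0.784] yaxis [-0.375  0.696  0.612] F [ 0.1 -0.2  1.6] tip [ 632.  -221.4   26.6]
```

View pics/scene3.png

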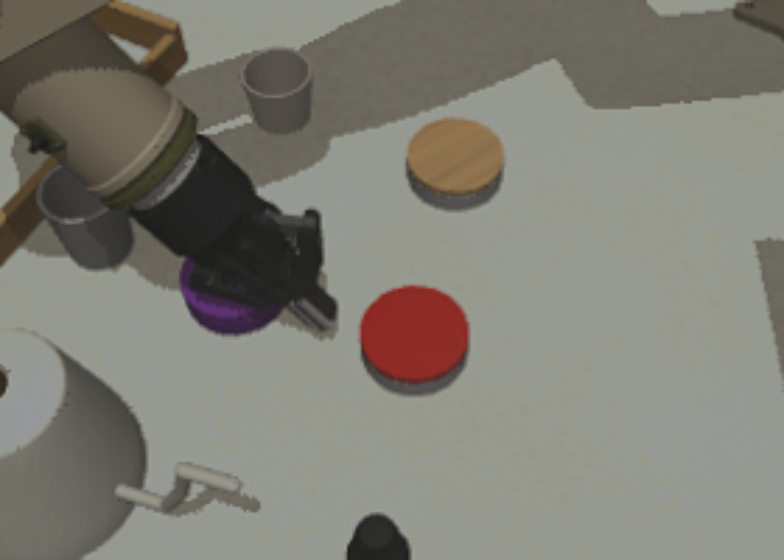

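>>> jog_arm([
  [0,-3,7,-4,0],
  [0,-3,7,-8,0],
  [0,-3,7,-8,0],
])

```text
time: 20.5
ee_pos: [659.7, -317.5, 155.9]
ee_rot: [-0.211, 0.921, 0.327, -0.019]
force: [-0.3, -0.3, -0.1]
grip_width: 0.2
```

```bash
python3 s.py; python3 - <<'E'
from h import *
import numpy as np
im=bot.read_camera('scene')[170:260,170:300,::-1]
cv2.imwrite('pics/scene4.png',cv2.resize(im,None,fx=6,fy=6,interpolation=2))
E
```

```text
20.5 [-0.62   0.966  0.903  0.406  1.806 -2.655] [ 659.7 -317.5  155.9] zaxis [-0.172  0.595 -0.785] yaxis [-0.376  0.697  0.611] F [-0.3 -0.3 -0.1] tip [ 629.8 -214.3   19.8]
```

View pics/scene4.png

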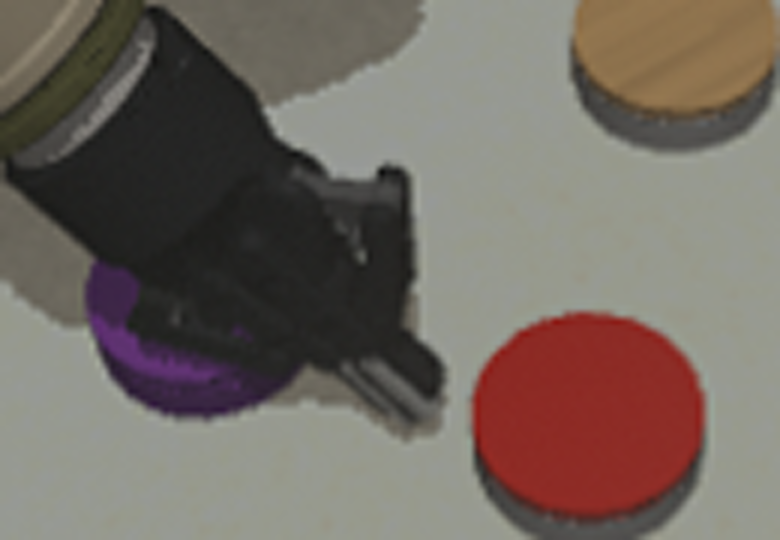

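>>> jog_arm([
  [0,0,0,-5,0],
  [0,-2,4,-5,0],
  [0,-4,9,-5,0],
  [0,-8,18,-5,0],
  [0,-12,27,-5,0],
  [0,-16,36,-5,0],
  [0,-20,45,-5,0],
  [0,-24,54,-5,0],
  [0,-28,63,-5,0],
  [0,-32,72,-5,0],
  [0,-36,81,-5,0],
  [0,-40,90,-5,0],
  [0,-40,90,-5,0],
])

```text
time: 21.85
ee_pos: [619.2, -226.3, 150.8]
ee_rot: [-0.211, 0.921, 0.328, -0.019]
force: [0.3, -0.5, -0.2]
grip_width: 0.0
```

```bash
cat > t.py <<'E'
from h import *
def red(c):
    h=cv2.cvtColor(bot.read_camera(c),cv2.COLOR_RGB2HSV)
    m=((h[...,0]<8)|(h[...,0]>172))&(h[...,1]>150)&(h[...,2]>90)
    n,l,st,ce=cv2.connectedComponentsWithStats(m.astype(np.uint8))
    for i in range(1,n):
        p=toz(c,*ce[i],26)[:2]
        if 150<st[i,4]<3000:
            d=p-[503.9,131.2];a=np.radians(122.7);b=[d@[np.cos(a),np.sin(a)],d@[-np.sin(a),np.cos(a)]]
            print(c,st[i],p.round(1),'box',np.round(b,1))
if __name__=='__main__':
    red('scene');red('top')
E
python3 s.py; python3 t.py
```

```text
21.85 [-0.55   0.763  1.232  0.432  1.667 -2.646] [ 619.2 -226.3  150.8] zaxis [-0.174  0.596 -0.784] yaxis [-0.376  0.696  0.612] F [ 0.3 -0.5 -0.2] tip [ 589.1 -123.    14.8]
scene [ 291  228   38   34 1035] [569.2 -79.7] box [-212.8   59. ]
top [229 210  32  33 821] [567.7 -79.2] box [-211.5   59.9]
top [551 345   9  42 205] [ 205.8 -886.3] box [-695.1  800.6]
```

>>> jog_arm([
  [0,-4,9,0,0],
  [0,-8,18,0,0],
  [0,-12,28,0,0],
  [0,-16,37,0,0],
  [0,-20,46,0,0],
  [0,-24,55,0,0],
  [0,-28,64,0,0],
  [0,-32,74,0,0],
  [0,-36,83,0,0],
  [0,-40,92,0,0],
  [0,-44,101,0,0],
  [0,-48,110,0,0],
  [0,-52,120,0,0],
  [0,-56,129,0,0],
  [0,-60,138,0,0],
  [0,-60,138,0,0],
])

```text
time: 23.55
ee_pos: [558.8, -88.0, 150.7]
ee_rot: [-0.211, 0.921, 0.328, -0.019]
force: [0.1, 0.7, -0.5]
grip_width: 0.1
```

```bash
python3 s.py; python3 t.py; python3 - <<'E'
from h import *
cv2.imwrite('pics/scene5.png',bot.read_camera('scene')[:,:,::-1])
E
```

```text
23.55 [-0.411  0.514  1.599  0.498  1.506 -2.589] [558.8 -88.  150.7] zaxis [-0.174  0.596 -0.784] yaxis [-0.376  0.695  0.612] F [ 0.1  0.7 -0.5] tip [528.6  15.3  14.8]
scene [ 362  237   40   36 1075] [508.3  58.5] box [-63.6  35.5]
top [173 233  33  33 850] [507.4  58.7] box [-62.9  36.2]
top [550 345  10  42 208] [ 205.6 -886. ] box [-694.9  800.6]
```

View pics/scene5.png

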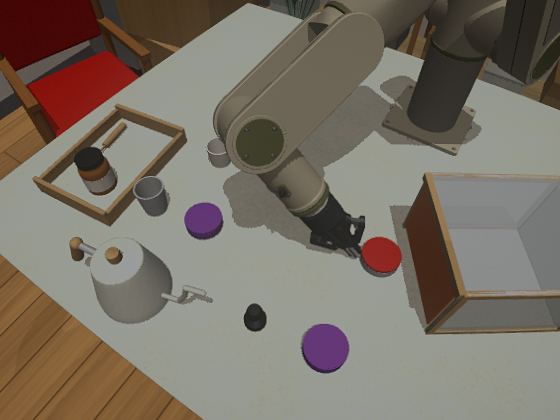

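The tin is at (380,256), in line with the doorway. Nothing else has moved. Now I'll push it in through the flap.

>>> jog_arm([
  [0,-4,9,0,0],
  [0,-8,18,0,0],
  [0,-12,27,0,0],
  [0,-16,36,0,0],
  [0,-20,45,0,0],
  [0,-24,54,0,0],
  [0,-28,63,0,0],
  [0,-33,72,0,0],
  [0,-37,81,0,0],
  [0,-41,90,0,0],
  [0,-45,100,0,0],
  [0,-49,109,0,0],
  [0,-53,118,0,0],
  [0,-53,118,0,0],
])

```text
time: 25.1
ee_pos: [505.7, 29.9, 150.7]
ee_rot: [-0.211, 0.921, 0.328, -0.019]
force: [-0.4, -0.0, 0.1]
grip_width: 0.1
```

```bash
python3 s.py; python3 t.py
```

```text
25.1 [-0.249  0.34   1.836  0.575  1.384 -2.503] [505.7  29.9 150.7] zaxis [-0.174  0.595 -0.784] yaxis [-0.377  0.696  0.612] F [-0.4 -0.   0.1] tip [475.5 133.1  14.8]
top [551 347   9  40 192] [ 204.5 -886.6] box [-694.7  801.8]
```

>>> jog_arm([
  [0,-3,6,0,0],
  [0,-6,12,0,0],
  [0,-8,18,0,0],
  [0,-10,23,0,0],
  [0,-10,23,0,0],
])

```text
time: 25.7
ee_pos: [495.9, 52.7, 150.8]
ee_rot: [-0.212, 0.921, 0.328, -0.019]
force: [0.4, -0.7, -1.8]
grip_width: 0.1
```

```bash
python3 s.py; python3 - <<'E'
from h import *
a=cv2.resize(bot.read_camera('scene')[130:360,300:560,::-1],(520,460));
b=cv2.resize(bot.read_camera('top')[180:380,0:240,::-1],(276,460//2))
o=np.zeros((460,796,3),np.uint8);o[:,:520]=a;o[:230,520:]=b;cv2.imwrite('pics/c6.png',o)
E
```

```text
25.7 [-0.211  0.311  1.872  0.592  1.36  -2.482] [495.9  52.7 150.8] zaxis [-0.174  0.595 -0.784] yaxis [-0.377  0.696  0.612] F [ 0.4 -0.7 -1.8] tip [465.6 155.9  14.7]
```

View pics/c6.png

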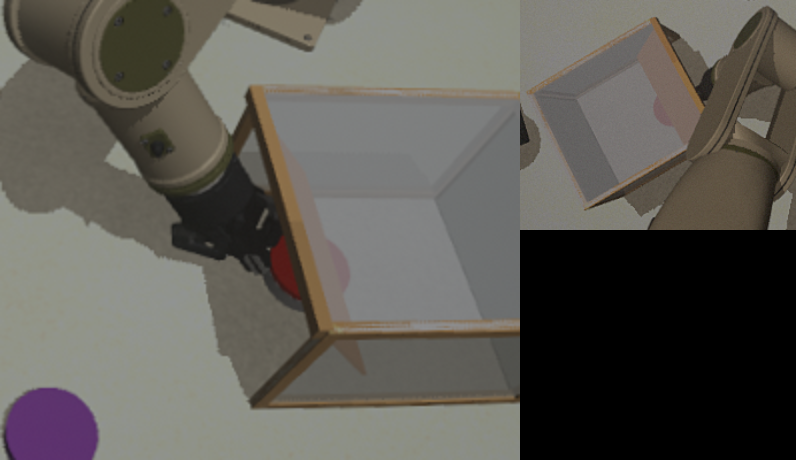

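>>> jog_arm([
  [0,-2,4,0,0],
  [0,-4,8,0,0],
  [0,-5,12,0,0],
  [0,-5,12,0,0],
])

```text
time: 26.2
ee_pos: [490.8, 64.8, 150.6]
ee_rot: [-0.212, 0.921, 0.328, -0.02]
force: [1.1, 0.1, -1.2]
grip_width: -0.1
```

```bash
python3 s.py
```

```text
26.2 [-0.191  0.297  1.89   0.601  1.348 -2.47 ] [490.8  64.8 150.6] zaxis [-0.175  0.595 -0.784] yaxis [-0.377  0.696  0.612] F [ 1.1  0.1 -1.2] tip [460.5 168.   14.6]
```

>>> jog_arm([
  [0,-1,3,0,0],
  [0,-2,5,0,0],
  [0,-3,8,0,0],
  [0,-3,8,0,0],
])

```text
time: 26.6
ee_pos: [487.6, 73.2, 150.6]
ee_rot: [-0.212, 0.92, 0.328, -0.02]
force: [-0.3, 0.2, -0.9]
grip_width: 0.0
```

```bash
python3 s.py; python3 - <<'E'
from h import *
a=cv2.resize(bot.read_camera('scene')[130:360,300:560,::-1],(780,690))[50:640]
cv2.imwrite('pics/c7.png',a)
E
```

```text
26.6 [-0.176  0.289  1.901  0.607  1.339 -2.461] [487.6  73.2 150.6] zaxis [-0.175  0.595 -0.784] yaxis [-0.377  0.695  0.612] F [-0.3  0.2 -0.9] tip [457.2 176.4  14.6]
```

View pics/c7.png

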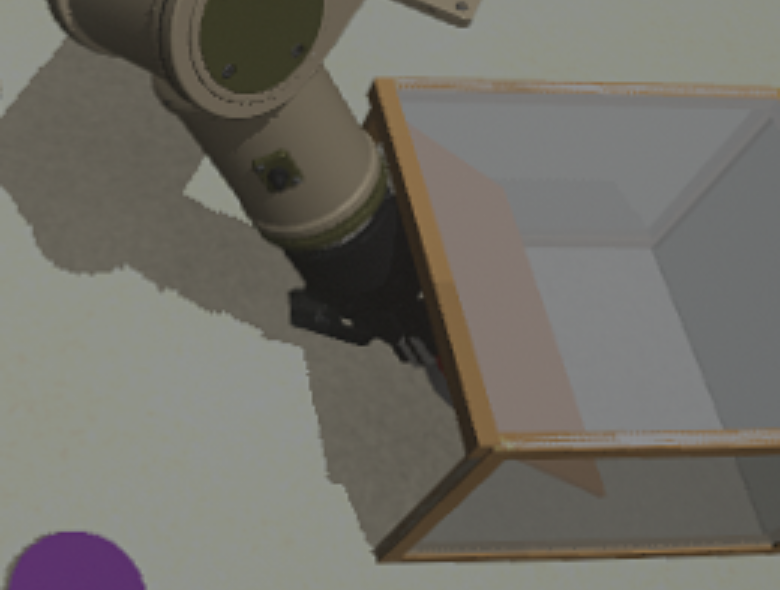

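>>> jog_arm([
  [0,5,-12,0,0],
  [0,12,-28,0,0],
  [0,20,-46,0,0],
  [0,30,-68,0,0],
  [0,40,-90,0,0],
  [0,50,-115,0,0],
  [0,62,-140,0,0],
  [0,74,-165,0,0],
  [0,84,-190,10,0],
  [0,84,-190,40,0],
  [0,84,-190,80,0],
  [0,84,-190,120,0],
  [0,84,-190,150,0],
  [0,84,-190,150,0],
  [0,84,-190,150,0],
])

```text
time: 28.15
ee_pos: [572.0, -118.7, 301.5]
ee_rot: [-0.212, 0.921, 0.327, -0.019]
force: [-0.7, -0.0, -1.1]
grip_width: 0.0
```

```bash
python3 s.py; python3 t.py; python3 - <<'E'
from h import *
a=bot.read_camera('scene')[:,:,::-1];cv2.imwrite('pics/c8.png',cv2.resize(a[:,160:],(571,600)))
E
```

```text
28.15 [-0.446  0.363  1.486  0.489  1.752 -2.493] [ 572.  -118.7  301.5] zaxis [-0.173  0.594 -0.785] yaxis [-0.377  0.697  0.61 ] F [-0.7 -0.  -1.1] tip [542.  -15.6 165.3]
top [551 346   9  41 211] [ 206.4 -886.2] box [-695.4  799.9]
```

View pics/c8.png

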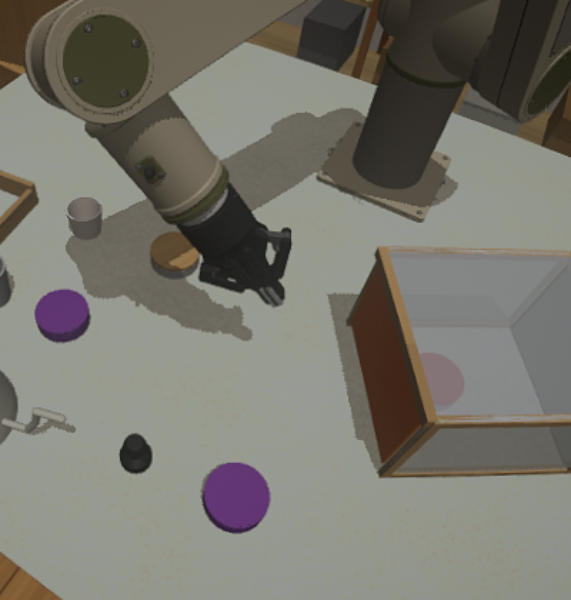

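```bash
python3 - <<'E'
from h import *
d=toz('scene',160+464/1.4286,382/1.4286,28)[:2]-[503.9,131.2];a=np.radians(122.7)
print('tin right edge in box',d@[np.cos(a),np.sin(a)],d@[-np.sin(a),np.cos(a)])
im=bot.read_camera('scene').astype(int);o=cv2.imread('pics/scene1.png')[:,:,::-1].astype(int)
df=np.abs(im-o).sum(2)
for n,(u,v) in dict(cup=(219,151),steel=(151,195),purple=(203,220),wood=(282,178),tamper=(255,316),purple2=(326,347),flap=(430,255),flapbot=(412,250)).items(): print(n,df[v-8:v+8,u-8:u+8].mean().round(1))
print(bot.observe()['force'],bot.find_in('flap','scene')[:1],bot.observe()['time']); print(bot.close_job())
E
```

```text
tin right edge in box 150.29800516062076 1.6902244747216362
cup 27.4
steel 26.5
purple 25.8
wood 74.9
tamper 16.2
purple2 28.0
flap 15.1
flapbot 26.7
[-0.72551511  0.75444273 -0.0467196 ] [{'box': [0.7271, 0.4479, 0.0868, 0.329], 'p': 0.68}] 28.4
the job is handed in; nothing more can be done
None
```

I pushed the red-lidded tin flat across the counter and in under the flap with closed, leaning fingers, then pulled the fingers out. I handed the job in at 28.4 s.

**How I got the lean:** the jog rows only turn the tool about the vertical. I drove the arm against its wrist joint limit in small steps until it leaned about 40°, then swung round behind the tin. I needed that lean to reach under the hinge.

**Last checks:**
- **Flap:** the last picture shows it hanging shut with the tin behind it.
- **Tin depth:** I measured its far edge at about 150 mm inside the doorway, so its centre is at about 108 mm. 92 mm is needed. The finger position gives about 111 mm.
- **Forces:** readings during the push stayed under about 2 N, and the robot was touching nothing at the end.
- **Other things:** the cup, steel cup, tamper and both purple tins match the first picture.
- **Wood tin:** it differed more from the first picture than the rest. The arm and its shadow partly cover it there, and it looks to be in its original place.

The flap and tin readings come from the scene camera only. The final top-camera check did not find the tin through the box's roof.

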